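# Change over from sample bay to filter bay on a lab analyser

## Robot

A 7-joint arm with a two-finger parallel gripper is mounted at the origin on the work surface. World frame = base frame: x ahead of the robot, y to its left, z up, the work surface at z = 0. Lengths are in m, angles in degrees, forces in N, time in s.
With the tool pointing down it reaches from about 0.375 to 0.925 m from the base axis. Payload 3.1 kg.
Tool frame: the origin (TCP) lies on the centre line of the jaws, within the pads' length; the fingertips stand 25 mm ahead of it and the grasp point (between the pads) lies 6 mm ahead of it; z points along the fingers, y is the direction in which the jaws open and shut (so a half turn about z gives the same grasp; the last joint's range is limited). The gripper opens to 85 mm and grips with 20 to 120 N. Pads are 22 mm wide; open, the fingers measure 114 mm over their backs; the gripper's body (76 mm by 85 mm) begins 54 mm behind the grasp point. The pads swing forward as they close: fully open they stand 13 mm farther back than shut.
Start: joints at [-80.718, 21.939, 2.515, 91.553, -1.026, 66.532, -2.859], TCP at [0.167, 0.628, 0.256] pointing down, gripper open.
Joint ranges: [-149.38, 149.38], [-23.57, 123.04], [-84.95, 90], [0, 143.3], [-89.99, 269.99], [3.08, 112.72], [-163.45, 163.45]. Speed limits (degrees/s): [159.86, 159.86, 180, 180, 180, 180, 180].

## Interface

Orientations are given as a 3x3 rotation matrix whose columns are the frame's x, y, z axes.
In Python, from workcell import r gives the robot as it stands.
- The arm moves only by the tool drive_tool, never from a script. Its argument "motion" is a list that holds one entry, the list of rows, each a list of 7 numbers: the finger opening in m, from 0 to 0.0854, then the shift along the world's x, y, z in m, then the turn, a rotation vector about the world's x, y, z in rad. A call has 1 to 5 rows; each row shifts and turns the pose as measured when the row begins; what a row does not reach is not made up. A row lasts 1/10 s, in which the tool goes at most 50 mm and 8.59 degrees, less where a joint would pass 70% of its speed; a pose out of reach is approached as far as the arm can. A call with a gripper value outside its range is refused whole. The fingers move at their own pace and stop on an object; "squeeze" is the grip in N (left out, the last holds). Time passes only in rows, so rows that do not move let the fingers close. It gives the time, the measured TCP pose, the force and the opening at its end, in the units of the state.
- r.read_state(): the state, without advancing time (a new reading comes with each control period).
- r.snapshot(name): name is "scene" or "top"; returns a dict with "image" (384x512x3 uint8, red, green, blue), "mtx" (3x3 intrinsics, pixels), "rvec" (rotation vector, rad) and "tvec" (3), from world to camera coordinates, as OpenCV has them. Camera axes: x right, y down, z forward; pixel columns grow to the right and rows downward; lengths in m; the calibration is good to about 2 mm. A picture is of the moment at which its call begins. There is no depth.
- r.job_done(): hands the job in, once; it reports no verdict.
The state is a dict: "t": time; "joint_pos": joint angles; "qvel": joint speeds; "joint_torque": joint torques, N m; "ee_pos": TCP position; "orientation": TCP orientation; "force": force on the tool from outside, world axes, zero at the start; "moment": the same for the moment, N m; "grip_width": opening from 0.0 (shut) to 1.0 (fully open).
Only numpy, scipy, OpenCV 4.12 (cv2) and the standard library are available. Lean on these libraries where they do the work, as an engineer would, in place of code of your own. Each camera call takes 0.05 s, during which the arm holds its last target. There are 200 camera calls.

## Task

The three black cases on the lab bench have fronts that hinge down: two wide sample bays and one narrow filter bay. Push the open sample bay's door up until it is fully shut, and only then pull the narrow filter bay's door all the way down and leave it down for a filter change. Keep the other wide bay shut and do not disturb the jar standing in front of it.

Things in the scene. Friction and masses are not known exactly. Their poses are not given: they have to be found in the camera images.
- sample_door (a joint): Door of the sample bay that hangs open at the start: black case 190 mm wide, 200 deep, 172 high, one of two alike. 0 = shut (upright), grows as it comes down towards the robot, stop at 1.5 rad (about level). Stays where left (stiff hinge, 0.4 N m; 1 to 5 N at the bar). Panel 125 mm high, 12 mm thick.
- sample_door_bar (a point): Middle of the open sample bay door's grip bar: aluminium, round, 11 mm thick, 120 mm long, parallel to the hinge, in the door's plane, 45 mm beyond the panel's free edge on a post at each end. Frame turns with the door: y along bar, z from hinge to bar, -x out of the front. Hinge: 170 mm along -z, 45 mm above the bench. Bar height: shut 215 mm, down 57 mm; flat case top 172 mm.
- filter_door (a joint): Door of the filter bay: the narrow black case, 130 mm wide, 200 deep, 172 high; shut at the start. 0 = shut (upright), grows as it comes down towards the robot, stop at 1.5 rad (about level). Stays where left (stiff hinge, 0.4 N m; 1 to 5 N at the bar). Panel 125 mm high, 12 mm thick.
- filter_door_bar (a point): Middle of the filter bay door's grip bar: aluminium, round, 11 mm thick, 90 mm long, parallel to the hinge, in the door's plane, 45 mm beyond the panel's free edge on a post at each end. Frame turns with the door: y along bar, z from hinge to bar, -x out of the front. Hinge: 170 mm along -z, 45 mm above the bench. Bar height: shut 215 mm, down 57 mm; flat case top 172 mm.
- spare_door (a joint): Door of the spare sample bay: the other wide case, shut at the start, to stay shut. 0 = shut (upright), grows as it comes down towards the robot, stop at 1.5 rad (about level). Stays where left (stiff hinge, 0.4 N m; 1 to 5 N at the bar). Panel 125 mm high, 12 mm thick.
- jar: Loose amber jar, 52 mm across, 60 mm high, origin at the centre of its foot; it stands on the bench in front of the spare bay, 60 to 150 mm from its shut door.

How it is judged:
By the outcome, as a careful person would: the job done as asked, in the order asked, and still so for the second after the job is handed in, with the robot touching nothing.
It also fails if it takes over 61 s, if anything falls off the work surface, if the arm or the gripper's body presses on something with over 40 N, if the wrist force passes 120 N, or if a joint passes its speed limit or range.

## Working session

There is one attempt and no reset: what is moved stays moved. The work goes in short steps, Python scripts to look and compute and a tool call to move; the robot and the scene stay as the last step left them, time stands still between calls to the robot, and variables do not carry over. Pictures are saved under pics/ and viewed, about 8 in all and at most 12, crops included, and the job is handed in when it is done.

Besides the shell and the picture viewer there is one more tool, called in YAML: its name, and indented under it one key for each argument. drive_tool: Moves the arm, as the interface text tells. Its arguments: {"type":"object","properties":{"motion":{"type":"array","items":{"type":"array","items":{"type":"array","items":{"type":"number"}}}},"squeeze":{"type":"number"}},"required":["motion"]}

```bash
mkdir -p pics; ls
cat > h.py <<'E'
import numpy as np,cv2
from workcell import r
def snap(n,f=None):
    s=r.snapshot(n)
    if f: cv2.imwrite('pics/'+f,s['image'][:,:,::-1])
    return s
def ray(s,u,v):
    R=cv2.Rodrigues(np.array(s['rvec'],float))[0];t=np.array(s['tvec'],float).reshape(3)
    d=R.T@np.linalg.inv(np.array(s['mtx']))@np.array([u,v,1.]);return -R.T@t,d
def onz(s,u,v,z):
    c,d=ray(s,u,v);return c+d*(z-c[2])/d[2]
def proj(s,P):
    return cv2.projectPoints(np.array(P,float).reshape(-1,3),np.array(s['rvec'],float),np.array(s['tvec'],float),np.array(s['mtx'],float),None)[0].reshape(-1,2)
E
python3 - <<'E'
from h import *
a=snap('scene','s0.png');b=snap('top','t0.png')
for s in(a,b):print(ray(s,256,192))
print(r.read_state())
E
```

```text
pics
(array([0.69374652, 0.46092009, 0.94485388]), array([-0.12978544, -0.49907802, -0.85697024]))
(array([ 0.36686189, -0.00221959,  1.2008969 ]), array([ 0.17927204,  0.0087292 , -0.98390177]))
{'t': 0.1, 'joint_pos': array([-80.71801403,  21.98741097,   2.51109695,  91.64018475,
        -1.02669039,  66.53348381,  -2.85962383]), 'qvel': array([ 0.01660156, -0.04124118,  0.07708697, -0.27083212, -0.01622388,
       -0.1147094 , -0.05164569]), 'joint_torque': array([ 3.23397617e-03, -4.34733224e+01,  1.02939248e+00, -2.50454074e+01,
        1.08300327e-02,  5.45372503e-03,  4.10137886e-05]), 'ee_pos': array([0.16675814, 0.6274109 , 0.25501012]), 'orientation': array([[-9.66459402e-01,  2.56818915e-01, -5.18770083e-04],
       [ 2.56819417e-01,  9.66456519e-01, -2.36291637e-03],
       [-1.05472888e-04, -2.41689297e-03, -9.99997074e-01]]), 'force': array([-0.10476294, -0.11459973, -0.34646809]), 'moment': array([-0.03608083, -0.02483134, -0.06624457]), 'grip_width': 0.9985699772340241}
```

View pics/s0.png

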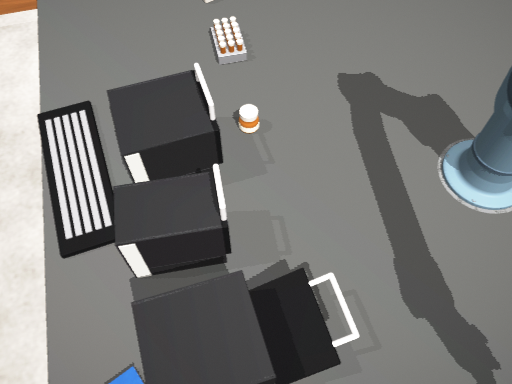

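View pics/t0.png

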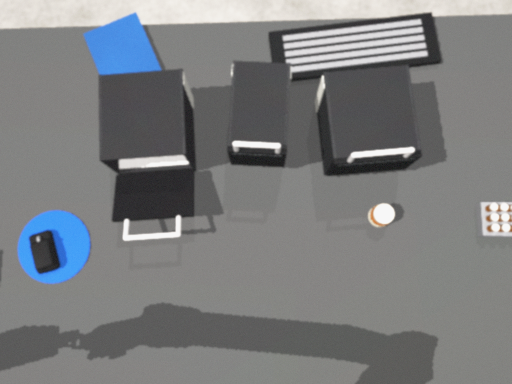

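The scene shows the open bay at bottom (bar (331,276)–(357,337)), filter bay in the middle, and the spare with jar at (249,118). The top view shows the open bay on the left (bar (125,237)–(180,235)), filter bar (235,145)–(280,148), spare bar (350,156)–(412,152), and jar (380,215).

Run:
```python
from h import *
a=snap('scene');b=snap('top')
def rect(s,box,lo=150):
    im=s['image'].astype(int);m=((im.min(2)>lo)&(im.max(2)-im.min(2)<40)).astype(np.uint8)
    k=np.zeros_like(m);x0,y0,x1,y1=box;k[y0:y1,x0:x1]=m[y0:y1,x0:x1]
    n,l,st,_=cv2.connectedComponentsWithStats(k);i=1+np.argmax(st[1:,4])
    p=np.argwhere(l==i)[:,::-1].astype(np.float32);return p
def ends(p):
    q=cv2.minAreaRect(p);bx=cv2.boxPoints(q);e=[np.linalg.norm(bx[i]-bx[(i+1)%4]) for i in range(4)]
    i=int(np.argmin(e));return (bx[i]+bx[(i+1)%4])/2,(bx[(i+2)%4]+bx[(i+3)%4])/2,q
for n,s,box in[('filt top',b,(228,138,288,156)),('spare top',b,(340,145,420,165)),('open top',b,(115,230,190,245)),('filt sc',a,(208,160,232,225)),('open sc',a,(326,268,362,350))]:
    p=rect(s,box);e=ends(p);print(n,len(p),e[0],e[1],e[2][1])
    for z in(.057,.1,.15,.215):
        A=onz(s,*e[0],z);B=onz(s,*e[1],z);print('  ',z,A.round(3)[:2],B.round(3)[:2],np.linalg.norm(A-B).round(3), ((A+B)/2).round(3))
print(onz(b,384,213,.06),onz(b,380,220,.0),onz(a,249,127,0.005))
for nm,s,box in(('tc',b,(90,60,300,260)),('sc',a,(190,150,370,384))):
    x0,y0,x1,y1=box;c=s['image'][y0:y1,x0:x1,::-1]
    c=(255*(c/255.)**.5).astype(np.uint8);cv2.imwrite('pics/%s.png'%nm,cv2.resize(c,None,fx=2.5,fy=2.5,interpolation=3))
```

```text
filt top 338 [231.86409 144.78606] [279.99347 147.13383] (48.186607360839844, 10.109930038452148)
   0.057 [0.693 0.064] [ 0.684 -0.052] 0.117 [0.689 0.006 0.057]
   0.1 [0.681 0.062] [ 0.672 -0.05 ] 0.112 [0.676 0.006 0.1  ]
   0.15 [0.666 0.059] [ 0.658 -0.048] 0.107 [0.662 0.005 0.15 ]
   0.215 [0.648 0.055] [ 0.64  -0.045] 0.101 [0.644 0.005 0.215]
spare top 448 [414.23294 150.65503] [347.60526 156.49954] (9.385014533996582, 66.88350677490234)
   0.057 [ 0.668 -0.373] [ 0.657 -0.213] 0.16 [ 0.663 -0.293  0.057]
   0.1 [ 0.657 -0.359] [ 0.646 -0.205] 0.154 [ 0.651 -0.282  0.1  ]
   0.15 [ 0.643 -0.343] [ 0.634 -0.196] 0.147 [ 0.639 -0.269  0.15 ]
   0.215 [ 0.626 -0.321] [ 0.617 -0.184] 0.138 [ 0.622 -0.253  0.215]
open top 424 [180. 235.] [122. 235.] (10.0, 58.0)
   0.057 [0.476 0.189] [0.479 0.326] 0.138 [0.477 0.257 0.057]
   0.1 [0.472 0.181] [0.475 0.314] 0.132 [0.473 0.248 0.1  ]
   0.15 [0.467 0.173] [0.47  0.299] 0.126 [0.468 0.236 0.15 ]
   0.215 [0.461 0.162] [0.463 0.281] 0.119 [0.462 0.222 0.215]
filt sc 371 [215.22339 163.80084] [224.36249 219.94098] (56.8791618347168, 6.702468395233154)
   0.057 [ 0.632 -0.155] [ 0.644 -0.005] 0.15 [ 0.638 -0.08   0.057]
   0.1 [ 0.635 -0.125] [0.646 0.018] 0.143 [ 0.641 -0.054  0.1  ]
   0.15 [ 0.638 -0.09 ] [0.649 0.044] 0.134 [ 0.644 -0.023  0.15 ]
   0.215 [ 0.643 -0.045] [0.653 0.078] 0.123 [0.648 0.016 0.215]
open sc 643 [339.12973 271.05035] [346.06778 345.05615] (74.33031463623047, 27.815532684326172)
   0.057 [0.443 0.169] [0.48  0.311] 0.147 [0.462 0.24  0.057]
   0.1 [0.455 0.183] [0.491 0.319] 0.14 [0.473 0.251 0.1  ]
   0.15 [0.469 0.2  ] [0.503 0.327] 0.132 [0.486 0.263 0.15 ]
   0.215 [0.488 0.221] [0.518 0.338] 0.121 [0.503 0.279 0.215]
[ 0.51855585 -0.29030868  0.06      ] [ 0.50941199 -0.29459073  0.        ] [ 0.51914042 -0.28172588  0.005     ]
```

View pics/tc.png

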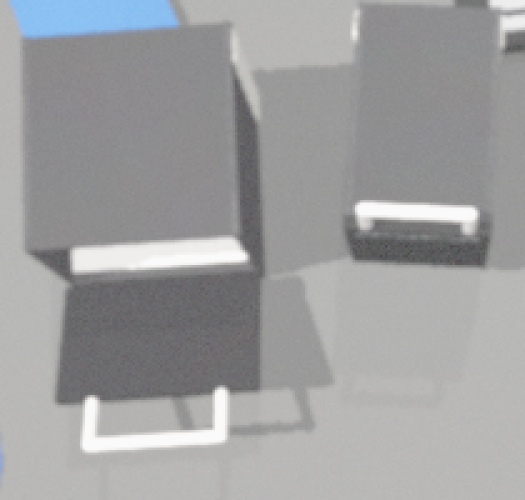

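Crop: open bar runs (124,237)–(180,235) in full-image pixels; filter bar (233,145)–(279,147), shut.

Run:
```python
from h import *
a=snap('scene');b=snap('top')
def tri(ua,ub):
    (c1,d1),(c2,d2)=ray(a,*ua),ray(b,*ub)
    k=np.linalg.lstsq(np.c_[d1,-d2],c2-c1,rcond=None)[0];p,q=c1+k[0]*d1,c2+k[1]*d2
    return (p+q)/2,np.linalg.norm(p-q)
L=tri((355,337),(124,237.2));R=tri((331,278),(180,234.8))
print('open',L,R,np.linalg.norm(L[0]-R[0]))
# face plane corners: open case front top edge in top image (z .172), filter top
for n,u,v in[('oTopL',100,160),('oTopR',182.5,157.5),('fTopL',231.5,146),('fTopR',289,147)]:print(n,onz(b,u,v,.172))
```

```text
open (array([0.46978634, 0.30928353, 0.09879377]), np.float64(0.0005374115859272845)) (array([0.47236375, 0.18573253, 0.0827286 ]), np.float64(0.004606652730497921)) 0.1246177362944011
oTopL [0.63262011 0.34661378 0.172     ]
oTopR [0.63405709 0.16550626 0.172     ]
fTopL [0.65740486 0.05841093 0.172     ]
fTopR [ 0.65217355 -0.06662734  0.172     ]
```

View pics/sc.png

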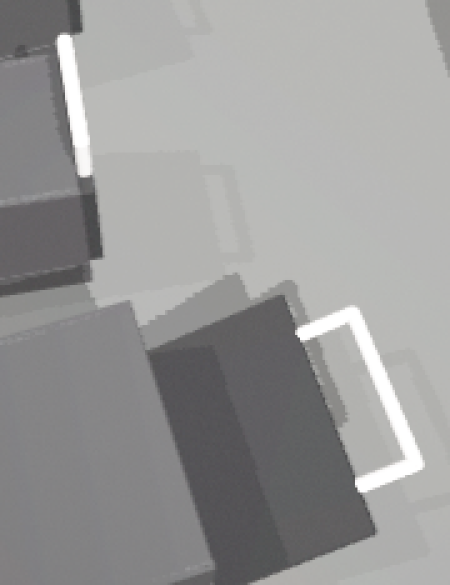

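Crop confirms: open bar (331,277)–(357,336), door roughly 15° above level. So the open bar's middle is ≈ (0.471, 0.248, 0.091), hinge at x≈0.635, which matches the case front. I'll grip the bar from above with the jaws along x.

drive_tool:
  motion:
    - [[0.045,0.03,-0.038,0,0,0,-0.135],[0.045,0.03,-0.038,0,0,0,-0.135],[0.045,0.03,-0.038,0,0,0,-0.135],[0.045,0.03,-0.038,0,0,0,-0.135],[0.045,0.03,-0.038,0,0,0,-0.135]]
  squeeze: 25

```text
t: 0.8
ee_pos: [0.3101, 0.4392, 0.2551]
orientation: [[-0.59, 0.808, -0.002], [0.808, 0.59, 0.007], [0.007, 0.002, -1.0]]
force: [0.6, 0.3, -0.6]
grip_width: 0.529
```

drive_tool:
  motion:
    - [[0.045,0.03,-0.038,0,0,0,-0.135],[0.045,0.03,-0.038,0,0,0,-0.135],[0.045,0.03,-0.038,0,0,0,-0.135],[0.045,0.03,-0.038,0,0,0,-0.135],[0.045,0.03,-0.038,0,0,0,-0.135]]

```text
t: 1.3
ee_pos: [0.464, 0.2418, 0.2567]
orientation: [[0.072, 0.997, 0.006], [0.997, -0.072, 0.011], [0.011, 0.005, -1.0]]
force: [0.6, 0.2, -0.3]
grip_width: 0.525
```

drive_tool:
  motion:
    - [[0.045,0.004,0.003,-0.04,0,0,0.07],[0.045,0.003,0.003,-0.035,0,0,0],[0.045,0,0,-0.02,0,0,0]]

```text
t: 1.6
ee_pos: [0.4821, 0.2389, 0.1658]
orientation: [[0.022, 1.0, 0.021], [1.0, -0.022, 0.017], [0.017, 0.021, -1.0]]
force: [-0.5, -0.4, 0.5]
grip_width: 0.521
```

Run:
```python
from h import *
s=r.read_state();print(s['ee_pos'],s['force'])
ims=[]
for n,box in(('top',(90,140,250,280)),('scene',(240,190,400,384))):
    c=snap(n);x0,y0,x1,y1=box;k=c['image'][y0:y1,x0:x1,::-1];k=(255*(k/255.)**.6).astype(np.uint8)
    ims.append(cv2.resize(k,(390,480),interpolation=3) if 0 else cv2.resize(k,None,fx=2.4,fy=2.4,interpolation=3))
h=max(i.shape[0] for i in ims);ims=[cv2.copyMakeBorder(i,0,h-i.shape[0],0,0,0) for i in ims]
cv2.imwrite('pics/c1.png',np.hstack(ims))
```

```text
[0.48209818 0.23889461 0.1657953 ] [-0.52291908 -0.41157513  0.4502092 ]
```

View pics/c1.png

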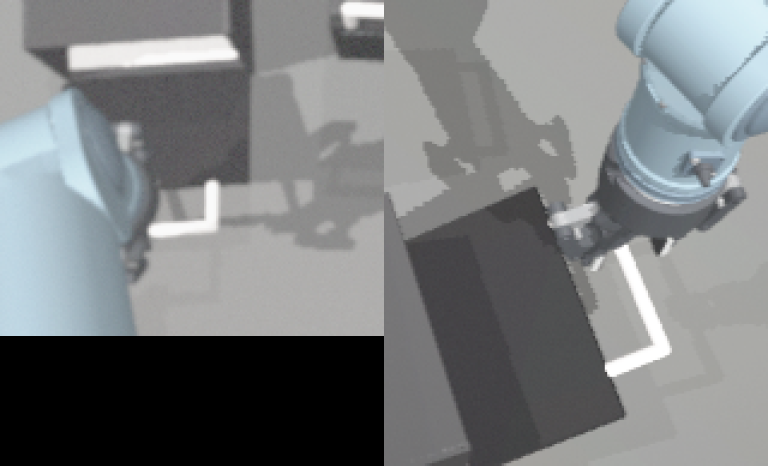

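The gripper is above the bar with its jaws along x, about 11 mm too far in x. I'll correct that and descend.

drive_tool:
  motion:
    - [[0.045,-0.011,0.008,0,0.0,-0.02,0.02],[0.045,0,0,-0.02,0,0,0],[0.045,0,0,-0.02,0,0,0],[0.045,0,0,-0.02,0,0,0]]

```text
t: 2.1
ee_pos: [0.4701, 0.2544, 0.1111]
orientation: [[-0.008, 0.999, 0.049], [1.0, 0.007, 0.027], [0.026, 0.049, -0.998]]
force: [0.6, 0.6, 0.5]
grip_width: 0.526
```

drive_tool:
  motion:
    - [[0.045,0,0,-0.012,-0.025,0.05,0],[0.045,0,0,-0.003,0,0,0],[0.0,0,0,0,0,0,0],[0.0,0,0,0,0,0,0],[0.0,0,0,0,0,0,0]]

```text
t: 2.6
ee_pos: [0.4699, 0.2605, 0.1003]
orientation: [[-0.019, 1.0, 0.01], [1.0, 0.018, 0.009], [0.008, 0.01, -1.0]]
force: [7.0, -1.1, -7.5]
grip_width: 0.12
```

drive_tool:
  motion:
    - [[0.0,0,0,0,0,0,0],[0.0,0,0,0,0,0,0]]

```text
t: 2.8
ee_pos: [0.4703, 0.2605, 0.1011]
orientation: [[-0.02, 1.0, 0.013], [1.0, 0.02, 0.01], [0.009, 0.013, -1.0]]
force: [1.9, 0.0, -6.7]
grip_width: 0.12
```

drive_tool:
  motion:
    - [[0.0,0.005,0,0.013,0,0,0],[0.0,0.005,0,0.013,0,0,0],[0.0,0.007,0,0.013,0,0,0],[0.0,0.008,0,0.012,0,0,0]]

```text
t: 3.2
ee_pos: [0.4983, 0.2619, 0.1521]
orientation: [[-0.024, 0.999, 0.025], [1.0, 0.024, 0.012], [0.011, 0.025, -1.0]]
force: [6.7, 3.0, -11.3]
grip_width: 0.116
```

drive_tool:
  motion:
    - [[0.0,0.009,0,0.011,0,0.01,0],[0.0,0.01,0,0.01,0,0.01,0],[0.0,0.011,0,0.01,0,0.01,0],[0.0,0.012,0,0.009,0,0,0],[0.0,0.013,0,0.007,0,0,0]]

```text
t: 3.7
ee_pos: [0.548, 0.2645, 0.1948]
orientation: [[-0.03, 0.999, -0.016], [0.999, 0.03, 0.012], [0.012, -0.015, -1.0]]
force: [-5.7, 1.7, 0.2]
grip_width: 0.115
```

drive_tool:
  motion:
    - [[0.0,0.012,0,0.006,0,0,0],[0.0,0.012,0,0.005,0,0,0],[0.0,0.012,0,0.004,0,0,0],[0.0,0.012,0,0.003,0,0,0]]

```text
t: 4.1
ee_pos: [0.5874, 0.2665, 0.2115]
orientation: [[-0.034, 0.999, -0.04], [0.999, 0.035, 0.011], [0.012, -0.039, -0.999]]
force: [-4.4, 0.5, 1.4]
grip_width: 0.12
```

drive_tool:
  motion:
    - [[0.0,0.012,0,0.004,0,-0.015,0],[0.0,0.012,0,0.003,0,-0.01,0],[0.0,0.012,0,0.002,0,-0.01,0],[0.0,0.012,0,0.001,0,0,0]]

```text
t: 4.5
ee_pos: [0.63, 0.2687, 0.2185]
orientation: [[-0.038, 0.999, -0.024], [0.999, 0.038, 0.009], [0.01, -0.023, -1.0]]
force: [-28.0, -3.2, 10.9]
grip_width: 0.116
```

drive_tool:
  motion:
    - [[0.0,0.008,0,0,0,0,0],[0.0,0.006,0,0,0,0,0]]

```text
t: 4.7
ee_pos: [0.63, 0.2688, 0.2184]
orientation: [[-0.041, 0.997, -0.065], [0.999, 0.041, 0.004], [0.007, -0.065, -0.998]]
force: [-14.8, -1.5, 5.0]
grip_width: 0.118
```

Hard stop at x≈0.63 with −28 N, so the door should be shut. Releasing and looking.

drive_tool:
  motion:
    - [[0.04,0.002,0,0,0,-0.04,0],[0.04,0,0,0,0,0,0],[0.04,0,0,0,0,0,0]]

```text
t: 5.0
ee_pos: [0.6385, 0.2674, 0.2231]
orientation: [[-0.039, 0.999, -0.011], [0.999, 0.039, 0.005], [0.006, -0.011, -1.0]]
force: [-0.2, -0.2, -0.5]
grip_width: 0.468
```

drive_tool:
  motion:
    - [[0.04,0,0,0.02,0,0,0],[0.04,0,0,0.03,0,0,0],[0.04,0,0,0.03,0,0,0],[0.04,-0.02,-0.03,0,0,0,0],[0.04,-0.02,-0.03,0,0,0,0]]

```text
t: 5.5
ee_pos: [0.6089, 0.2081, 0.3116]
orientation: [[-0.039, 0.999, 0.011], [0.999, 0.039, 0.007], [0.007, 0.012, -1.0]]
force: [-0.1, -0.9, 0.3]
grip_width: 0.47
```

drive_tool:
  motion:
    - [[0.04,-0.02,-0.04,0,0,0,0],[0.04,-0.02,-0.04,0,0,0,0],[0.04,-0.02,-0.04,0,0,0,0]]

```text
t: 5.8
ee_pos: [0.5535, 0.0848, 0.3176]
orientation: [[-0.04, 0.999, 0.028], [0.999, 0.039, 0.01], [0.008, 0.029, -1.0]]
force: [0.8, -0.9, 0.9]
grip_width: 0.472
```

Run:
```python
from h import *
s=r.read_state();print(s['ee_pos'],s['orientation'].round(3),s['force'])
b=snap('top','t2.png')
c=snap('scene','s2.png')
cv2.imwrite('pics/c2.png',np.hstack([cv2.resize(x['image'][:,:,::-1],(400,300)) for x in (b,c)]))
cv2.imwrite('pics/c2.png',np.vstack([cv2.resize(b['image'][50:250,80:420,::-1],(510,300)),cv2.resize(c['image'][84:384,80:420,::-1],(510,300))[:, :]]))
```

```text
[0.55348343 0.0848241  0.31759762] [[-0.04   0.999  0.028]
 [ 0.999  0.039  0.01 ]
 [ 0.008  0.029 -1.   ]] [ 0.82059678 -0.91020385  0.88154097]
```

View pics/c2.png

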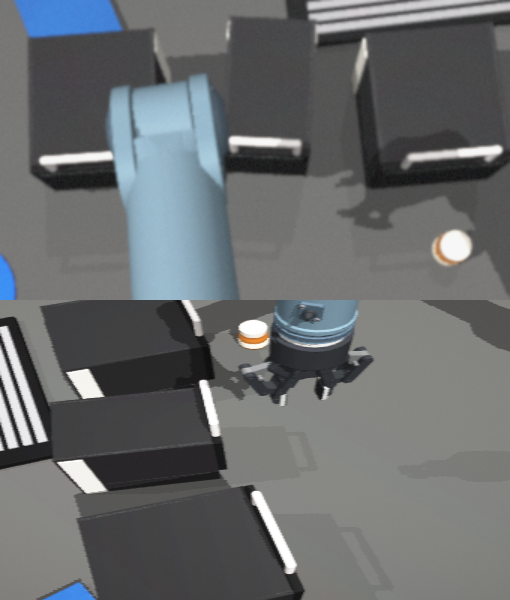

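The picture shows the sample door upright like the others, the jar untouched, and the filter bar at about crop (230–300,142). One number check on the shut door and the filter bar.

Run:
```python
from h import *
b=snap('top');a=snap('scene')
def line(s,box,z):
    im=s['image'].astype(int);x0,y0,x1,y1=box;m=(im[y0:y1,x0:x1].min(2)>140)&(np.ptp(im[y0:y1,x0:x1],axis=2)<30)
    p=np.argwhere(m)[:,::-1]+[x0,y0]
    P=np.array([onz(s,u,v,z)[:2] for u,v in p]);vx,vy,cx,cy=cv2.fitLine(P.astype(np.float32),cv2.DIST_HUBER,0,.001,.001).ravel()
    mid=(P.max(0)+P.min(0))/2
    print(len(p),'mid',mid.round(4),'slope dx/dy',(vx/vy).round(3),'c',cx,cy,'len',np.ptp(P[:,1]))
for n,s,bx in(('sampleT',b,(104,150,152,164)),('filtT',b,(228,138,285,152)),('spareT',b,(345,145,418,160)),('sampleS',a,(245,170+84-80,280,384)),('filtS',a,(210,160,230,225))):
    print(n);line(s,bx,.215)
```

```text
sampleT
293 mid [0.6298 0.2722] slope dx/dy -0.058 c 0.63061166 0.27256992 len 0.09504888132143982
filtT
254 mid [ 0.6471 -0.0016] slope dx/dy 0.076 c 0.6475779 -0.00076335226 len 0.08764231251488087
spareT
369 mid [ 0.625  -0.2564] slope dx/dy -0.053 c 0.6249732 -0.26221254 len 0.1301221242322469
sampleS
700 mid [0.5971 0.1739] slope dx/dy -0.008 c 0.6296463 0.25692418 len 0.3069884957599626
filtS
373 mid [0.6483 0.0163] slope dx/dy 0.076 c 0.6481332 0.01844917 len 0.123185795038871
```

Sample bar at x=0.630, matching the stop. Filter bar ≈ (0.648, 0.004, 0.215), yaw −4.3°.

drive_tool:
  motion:
    - [[0.04,0.03,-0.027,0,0,0.015,-0.04],[0.04,0.03,-0.027,-0.01,0,0.01,-0.04],[0.04,0.026,-0.024,-0.01,0,0,-0.035],[0.04,0.005,0,-0.01,0,0,0],[0.04,0,0,0,0,0,0]]

```text
t: 6.5
ee_pos: [0.6542, 0.0146, 0.2884]
orientation: [[0.067, 0.998, 0.013], [0.998, -0.067, 0.013], [0.014, 0.013, -1.0]]
force: [-0.6, 1.1, 0.0]
grip_width: 0.467
```

drive_tool:
  motion:
    - [[0.04,-0.006,-0.01,-0.01,-0.01,0.01,-0.01],[0.04,0,0,-0.018,0,0,0],[0.04,0,0,-0.016,0,0,0],[0.04,0,0,-0.01,0,0,0],[0.04,0,0,0,0,0,0]]

```text
t: 7.0
ee_pos: [0.6468, 0.0105, 0.2319]
orientation: [[0.068, 0.998, 0.002], [0.998, -0.068, 0.004], [0.004, 0.002, -1.0]]
force: [-0.5, 0.4, -0.2]
grip_width: 0.466
```

drive_tool:
  motion:
    - [[0.04,0.001,-0.005,-0.009,0,0,0],[0.0,0,0,-0.001,0,0,0],[0.0,0,0,0,0,0,0],[0.0,0,0,0,0,0,0],[0.0,0,0,0,0,0,0]]

```text
t: 7.5
ee_pos: [0.6467, 0.006, 0.2222]
orientation: [[0.067, 0.998, 0.0], [0.998, -0.067, 0.006], [0.006, -0.0, -1.0]]
force: [0.4, -0.2, -1.9]
grip_width: 0.117
```

drive_tool:
  motion:
    - [[0.0,0,0,0,0,0,0]]

```text
t: 7.6
ee_pos: [0.6467, 0.0061, 0.2222]
orientation: [[0.067, 0.998, 0.0], [0.998, -0.067, 0.006], [0.006, -0.0, -1.0]]
force: [-0.3, -0.5, -0.8]
grip_width: 0.118
```

drive_tool:
  motion:
    - [[0.0,-0.012,0.001,0,0,0,0],[0.0,-0.012,0.001,-0.001,0,0,0],[0.0,-0.012,0.001,-0.003,0,0,0],[0.0,-0.012,0.001,-0.004,0,0,0]]

```text
t: 8.0
ee_pos: [0.6077, 0.0089, 0.2184]
orientation: [[0.068, 0.997, 0.028], [0.998, -0.068, 0.003], [0.005, 0.027, -1.0]]
force: [3.1, 0.0, 1.5]
grip_width: 0.119
```

drive_tool:
  motion:
    - [[0.0,-0.013,0.001,-0.004,0,0.01,0],[0.0,-0.013,0.001,-0.005,0,0.01,0],[0.0,-0.013,0.001,-0.006,0,0.01,0],[0.0,-0.012,0.001,-0.007,0,0,0],[0.0,-0.012,0.001,-0.008,0,0,0]]

```text
t: 8.5
ee_pos: [0.5472, 0.0134, 0.1925]
orientation: [[0.069, 0.998, 0.014], [0.998, -0.069, 0.003], [0.004, 0.013, -1.0]]
force: [4.1, 0.3, -1.8]
grip_width: 0.118
```

drive_tool:
  motion:
    - [[0.0,-0.013,0.001,-0.013,0,0.01,0],[0.0,-0.0125,0.001,-0.0125,0,0,0],[0.0,-0.011,0.001,-0.014,0,0,0],[0.0,-0.0095,0.0005,-0.015,0,0,0],[0.0,-0.008,0.0005,-0.016,0,0,0]]

```text
t: 9.0
ee_pos: [0.4912, 0.0174, 0.1234]
orientation: [[0.069, 0.998, 0.009], [0.998, -0.069, 0.006], [0.007, 0.009, -1.0]]
force: [5.2, -0.2, 0.0]
grip_width: 0.114
```

drive_tool:
  motion:
    - [[0.0,-0.006,0.0005,-0.017,0,0,0],[0.0,-0.004,0.0003,-0.015,0,0,0],[0.0,-0.002,0,-0.012,0,0,0]]

```text
t: 9.3
ee_pos: [0.4785, 0.0183, 0.0789]
orientation: [[0.069, 0.998, 0.013], [0.998, -0.069, 0.007], [0.008, 0.012, -1.0]]
force: [3.3, 0.2, 1.9]
grip_width: 0.118
```

drive_tool:
  motion:
    - [[0.0,-0.001,0,-0.008,0,0,0],[0.0,0,0,-0.008,0,0,0]]

```text
t: 9.5
ee_pos: [0.4775, 0.0186, 0.0644]
orientation: [[0.069, 0.998, 0.01], [0.998, -0.069, 0.01], [0.011, 0.009, -1.0]]
force: [-13.5, -1.0, 52.3]
grip_width: 0.115
```

Solid stop (52 N upwards) with the bar at z≈0.058, so the door is fully down. Releasing and lifting.

drive_tool:
  motion:
    - [[0.04,0,0,0,0,0,0],[0.04,0,0,0,0,0,0],[0.04,0,0,0,0,0,0]]

```text
t: 9.8
ee_pos: [0.4719, 0.0186, 0.0627]
orientation: [[0.068, 0.998, -0.004], [0.998, -0.068, 0.011], [0.011, -0.004, -1.0]]
force: [0.1, 1.0, -0.3]
grip_width: 0.469
```

drive_tool:
  motion:
    - [[0.04,0,0,0.02,0,0,0],[0.04,0,0,0.03,0,0,0],[0.04,0,0,0.03,0,0,0],[0.04,0,0,0.04,0,0,0],[0.04,0,0,0.04,0,0,0]]

```text
t: 10.3
ee_pos: [0.4578, 0.0174, 0.2175]
orientation: [[0.067, 0.997, -0.036], [0.998, -0.067, 0.003], [0.0, -0.036, -0.999]]
force: [0.9, 1.1, 0.6]
grip_width: 0.469
```

drive_tool:
  motion:
    - [[0.04,0,0.04,0.02,0,0,0],[0.04,0,0.04,0.02,0,0,0],[0.04,0,0.04,0,0,0,0],[0.04,0,0.04,0,0,0,0],[0.04,0,0,0,0,0,0]]

```text
t: 10.8
ee_pos: [0.4558, 0.1811, 0.2638]
orientation: [[0.073, 0.997, -0.033], [0.997, -0.072, 0.008], [0.006, -0.034, -0.999]]
force: [0.1, 0.5, -0.1]
grip_width: 0.471
```

Run:
```python
from h import *
s=r.read_state();print(s['ee_pos'],s['force'],s['t'])
b=snap('top');c=snap('scene')
cv2.imwrite('pics/c3.png',np.vstack([cv2.resize(b['image'][50:250,80:420,::-1],(510,300)),cv2.resize(c['image'][84:384,80:420,::-1],(510,300))]))
print(proj(b,[[.4775,.0,.057],[.4775,.045,.057],[.4775,-.045,.057]]),proj(c,[.4775,.018,.057]))
```

```text
[0.45579078 0.18108633 0.26384627] [ 0.13878175  0.45711039 -0.05345696] 10.8
[[260.16554737 232.96641569]
 [240.98381301 233.32256401]
 [279.38550279 232.60955771]] [[300.65312489 211.92705056]]
```

View pics/c3.png

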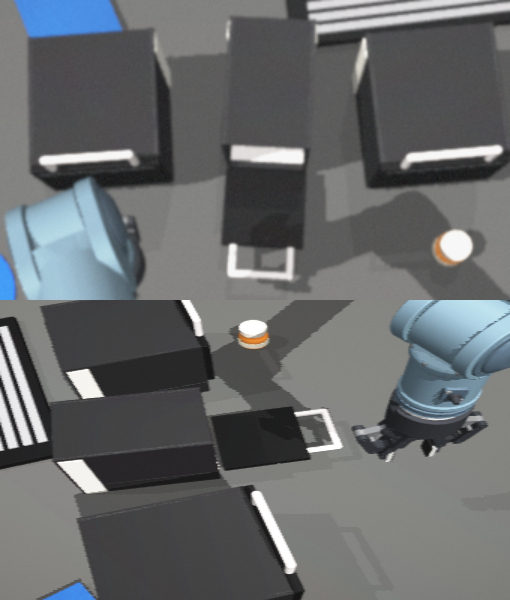

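```bash
python3 -c "
from h import *
print(r.job_done())"
```

```text
the job is handed in; nothing more can be done
None
```

I shut the open sample bay first, then pulled the filter bay's door all the way down, released it and handed the job in at about 11 s.

- **Sample door:** I gripped the bar and swung it up until it met a hard stop (28 N at x = 0.630). After release the camera put the bar at x ≈ 0.630, and the door was upright.
- **Filter door:** I pulled it down to its stop at 52 N on the wrist. The bar was at about 0.058 m, against 0.057 m when fully down, and the last picture shows it level.
- **Spare bay and jar:** The last pictures show the spare door still shut and the jar where it stood.
- **Gripper:** It was clear of everything at hand-in, with no force reading beyond noise.

One small disagreement: the bar's arc put the sample hinge at x = 0.635–0.638, 5–8 mm beyond the shut bar. I put this down to measurement error, since the door was firm against its stop. I did not push it again to check.

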